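# Load the ball thrust unit and close it with its pressure plate

## Robot

A 6-joint arm with a two-finger parallel gripper is mounted at the origin on the work surface. World frame = base frame: x ahead of the robot, y to its left, z up, the work surface at z = 0. Lengths are in m, angles in rad, forces in N, time in s.
With the tool pointing down it reaches from about 0.275 to 0.725 m from the base axis. Payload 5.6 kg.
Tool frame: the origin (TCP) lies between the finger pads; the fingertips stand 8 mm ahead of it and the grasp point (between the pads) lies 11 mm behind it; z points along the fingers, x is the direction in which the jaws open and shut, and the axes are right-handed (so a half turn about z gives the same grasp; the last joint's range is limited). The gripper opens to 85 mm and grips with 20 to 120 N. Pads are 22 mm wide; open, the fingers measure 114 mm over their backs; the gripper's body (76 mm by 85 mm) begins 54 mm behind the grasp point. The pads swing forward as they close: fully open they stand 13 mm farther back than shut.
Start: joints at [-0.855, 0.255, 0.108, 0, -1.424, -0.285], TCP at [0.23, -0.5, 0.239] pointing down, gripper open.
Joint ranges: [-2.95, 2.95], [-1.21, 1.97], [-1.09, 1.5], [-2.87, 1.71], [-2.94, -0.07], [-3.05, 3.05]. Speed limits (rad/s): [2.57, 2.57, 3.14, 3.14, 3.14, 3.14].

## Interface

Orientations are given as a rotation vector (axis times angle).
In Python, from workcell import manip, cams gives the robot as it stands.
- The arm moves only by the tool move_arm, never from a script. Its argument "motion" is a list of rows, each an object of numbers: "dx", "dy", "dz": the shift along the tool's x, y, z in mm; "ax", "ay", "az": the turn, a rotation vector about the tool's x, y, z in units of 6 degrees (1.0 is 6 degrees). A call has 1 to 20 rows; each row is the pose to reach, as a shift and turn from the pose commanded when the call began, along the tool's axes at that moment; what a row does not reach only later rows make up. A row lasts 1/12 s, in which the tool goes at most 41.7 mm and 7.16 degrees, less where a joint would pass 70% of its speed; a pose out of reach is approached as far as the arm can. A call with a gripper value outside its range is refused whole. "gripper" is the opening, from -1 (shut) to 1 (fully open), set as the call begins (left out, the last holds). The fingers move at their own pace and stop on an object; the grip force is fixed at half the most. Time passes only in rows, so rows that repeat a pose let the fingers close. It gives the time, the measured TCP pose, the force and the opening at its end, in the units of the state.
- manip.get_state(): the state, without advancing time (a new reading comes with each control period).
- cams.get_image(name): name is "side" or "top" or "wrist"; returns a dict with "img" (384x512x3 uint8, red, green, blue), "camera_matrix" (3x3 intrinsics, pixels), "k1" (the pictures are not rectified: a ray, as slopes to the right and down, at radius r is drawn at 1 + k1 r^2 times it, then the intrinsics apply), "R" (3x3) and "t" (3): a world point X has camera coordinates R X + t; the wrist camera has in their place "tool_from_camera" (4x4, takes a point from camera to tool coordinates, whose origin is the TCP and whose axes are the tool frame's). Camera axes: x right, y down, z forward; pixel columns grow to the right and rows downward; lengths in m; the calibration is good to about 2 mm. A picture is of the moment at which its call begins: read the wrist's pose just before it. There is no depth.
- manip.finish_job(): hands the job in, once; it reports no verdict.
The state is a dict: "t": time; "joint_pos": joint angles; "joint_vel": joint speeds; "joint_torque": joint torques, N m; "tcp_pos": TCP position; "eef_rot": TCP orientation; "ft_force": force on the tool from outside, world axes, zero at the start; "wrist_torque": the same for the moment, N m; "width": finger opening in m.
Only numpy, scipy, OpenCV 4.12 (cv2) and the standard library are available. Lean on these libraries where they do the work, as an engineer would, in place of code of your own. Each camera call takes 0.05 s, during which the arm holds its last target. There are 200 camera calls.

## Task

Take the three larger steel balls out of the black tray and put one in each of the three pockets around the post on the steel base. Then lower the aluminium pressure plate, boss upward, over the post until it sits level and fully home on the three balls; lower it in the fingers rather than letting it drop. Leave the small ball in its tray, and the pump, mallet, hub and sprocket where they lie.

Things in the scene. Friction and masses are not known exactly. Their poses are not given: they have to be found in the camera images.
- base: bright steel base plate fixed to the bench, 130 x 130 mm, 16 mm thick, with an 18 mm post standing at its centre and three round pockets 46 mm from the post axis, 120 degrees apart; origin at the centre of its underside, z up along the post
- pocket0 (a point): centre of the floor of pocket 0 in the base: round dark-floored pocket 24 mm across and 7 mm deep, floor 9 mm above the bench, rim (base top) 16 mm above the bench; a seated ball's centre is 11 mm above this point
- pocket1 (a point): centre of the floor of pocket 1 in the base: round dark-floored pocket 24 mm across and 7 mm deep, floor 9 mm above the bench, rim (base top) 16 mm above the bench; a seated ball's centre is 11 mm above this point
- pocket2 (a point): centre of the floor of pocket 2 in the base: round dark-floored pocket 24 mm across and 7 mm deep, floor 9 mm above the bench, rim (base top) 16 mm above the bench; a seated ball's centre is 11 mm above this point
- post_top (a point): top of the post, on its axis, 60 mm above the bench and 44 mm above the base's top; the post is 18 mm across, its last 8 mm tapering to 12 mm
- tray: black plastic ball tray fixed to the bench, 105 x 105 mm, 10 mm thick, with four round recesses (19 mm across, 4 mm deep) at +-27.5 mm in its x and y; origin at the centre of its underside. Each recess holds one ball, in no fixed order: three of 22 mm and one of 14 mm
- ball_a: polished steel ball, 22 mm across, about 44 g, one of three alike, lying in a recess of the tray at the start; origin at its centre, its axes mean nothing
- ball_b: polished steel ball, 22 mm across, about 44 g, one of three alike, lying in a recess of the tray at the start; origin at its centre, its axes mean nothing
- ball_c: polished steel ball, 22 mm across, about 44 g, one of three alike, lying in a recess of the tray at the start; origin at its centre, its axes mean nothing
- small_ball: small steel ball, 14 mm across, in one recess of the tray; it does not belong to the job; origin at its centre
- plate: loose aluminium pressure plate, about 0.25 kg, lying flat on the bench boss up: disc 112 mm across and 6 mm thick, on it a round boss 40 mm across that rises to 32 mm above the underside (grip it by the boss), with a 23 mm bore right through; origin at the centre of the underside, z up along the boss. Home on the balls its underside is 31 mm above the bench
- pump: gray cast fuel pump, 70 x 56 mm, 54 mm high, loose bystander; origin at its underside
- mallet: orange rubber mallet lying down, head 60 mm across, 90 mm long, handle 260 mm, loose bystander; origin at its underside below the middle of the head; the handle runs to its -y
- hub: nickel-plated wheel hub standing on its 104 mm flange, 62 mm high, loose bystander; origin at its underside
- sprocket: white nylon sprocket lying flat, 178 mm across, 8 mm thick, loose bystander; origin at its underside
There are look-alikes about, which are no part of the job. What is shaped like the plate but blue is not meant.

How it is judged:
On the way, in this order (a step that is already met when the one before it is completed fails the run):
1. each of the three pockets holds one of the larger balls, seated on the pocket floor, with the plate not yet on the post (((horizontal distance between ball_a and pocket0 below 0.004 m and z of ball_a in the frame of pocket0 between 0.009 and 0.013 m) or (horizontal distance between ball_b and pocket0 below 0.004 m and z of ball_b in the frame of pocket0 between 0.009 and 0.013 m) or (horizontal distance between ball_c and pocket0 below 0.004 m and z of ball_c in the frame of pocket0 between 0.009 and 0.013 m)) and ((horizontal distance between ball_a and pocket1 below 0.004 m and z of ball_a in the frame of pocket1 between 0.009 and 0.013 m) or (horizontal distance between ball_b and pocket1 below 0.004 m and z of ball_b in the frame of pocket1 between 0.009 and 0.013 m) or (horizontal distance between ball_c and pocket1 below 0.004 m and z of ball_c in the frame of pocket1 between 0.009 and 0.013 m)) and ((horizontal distance between ball_a and pocket2 below 0.004 m and z of ball_a in the frame of pocket2 between 0.009 and 0.013 m) or (horizontal distance between ball_b and pocket2 below 0.004 m and z of ball_b in the frame of pocket2 between 0.009 and 0.013 m) or (horizontal distance between ball_c and pocket2 below 0.004 m and z of ball_c in the frame of pocket2 between 0.009 and 0.013 m)) and horizontal distance between plate and base above 0.05 m), for 0.2 s.
2. the plate is over the post, level, resting on the three balls (horizontal distance between plate and base below 0.004 m and z of plate in the frame of base between 0.0285 and 0.034 m and angle between plate's own z axis and vertical below 0.06 rad), for 0.2 s.
At the end, for the whole second after the job is handed in: Each pocket holds one 22 mm ball (centre within 4 mm of the pocket axis and 9 to 13 mm above its floor); the plate is centred on the post within 4 mm, boss up, tilted less than 0.06 rad, its underside 28.5 to 34 mm above the base's underside; balls and plate at rest (all of step 2 and ((horizontal distance between ball_a and pocket0 below 0.004 m and z of ball_a in the frame of pocket0 between 0.009 and 0.013 m) or (horizontal distance between ball_b and pocket0 below 0.004 m and z of ball_b in the frame of pocket0 between 0.009 and 0.013 m) or (horizontal distance between ball_c and pocket0 below 0.004 m and z of ball_c in the frame of pocket0 between 0.009 and 0.013 m)) and ((horizontal distance between ball_a and pocket1 below 0.004 m and z of ball_a in the frame of pocket1 between 0.009 and 0.013 m) or (horizontal distance between ball_b and pocket1 below 0.004 m and z of ball_b in the frame of pocket1 between 0.009 and 0.013 m) or (horizontal distance between ball_c and pocket1 below 0.004 m and z of ball_c in the frame of pocket1 between 0.009 and 0.013 m)) and ((horizontal distance between ball_a and pocket2 below 0.004 m and z of ball_a in the frame of pocket2 between 0.009 and 0.013 m) or (horizontal distance between ball_b and pocket2 below 0.004 m and z of ball_b in the frame of pocket2 between 0.009 and 0.013 m) or (horizontal distance between ball_c and pocket2 below 0.004 m and z of ball_c in the frame of pocket2 between 0.009 and 0.013 m)) and linear speed of each of ball_a, ball_b, ball_c, plate below 0.02 m/s); the robot touches nothing.
It fails at once if the plate falls along the post (faster than 0.45 m/s while its underside is below the post top) instead of being lowered (horizontal distance between plate and base below 0.012 m and z of plate in the frame of base below 0.058 m and linear speed of plate above 0.45 m/s).
It fails at once if the small ball is moved by more than 20 mm (distance of small_ball from where it was at the start of the episode above 0.02 m).
It fails at once if the pump, mallet, hub or sprocket is moved by more than 30 mm (distance of any of pump, mallet, hub, sprocket from where it was at the start of the episode above 0.03 m).
It also fails if it takes over 72 s, if anything falls off the work surface, if the arm or the gripper's body presses on something with over 40 N, if the wrist force passes 120 N, or if a joint passes its speed limit or range.

## Working session

There is one attempt and no reset: what is moved stays moved. The work goes in short steps, Python scripts to look and compute and a tool call to move; the robot and the scene stay as the last step left them, time stands still between calls to the robot, and variables do not carry over. Pictures are saved under pics/ and viewed, about 8 in all and at most 12, crops included, and the job is handed in when it is done.

Besides the shell and the picture viewer there is one more tool, called after "Request:" as name([rows], argument=value, ...), one row to a line, values as JSON. move_arm: Moves the arm, as the interface text tells. Its arguments: {"type":"object","properties":{"motion":{"type":"array"},"gripper":{"type":"number"}},"required":["motion"]}

```bash
ls; mkdir -p pics; cat > h.py <<'E'
import numpy as np, cv2
from workcell import manip, cams
from scipy.spatial.transform import Rotation as Ro
def save(n,f,crop=None,s=1):
    im=cams.get_image(n); a=im["img"][:,:,::-1].copy()
    return im,a
def cam(im,st=None):
    if "R" in im: return np.array(im["R"]),np.array(im["t"])
    T=np.array(im["tool_from_camera"]);Rt=Ro.from_rotvec(st["eef_rot"]).as_matrix()
    Rw=Rt@T[:3,:3];c=Rt@T[:3,3]+np.array(st["tcp_pos"])
    return Rw.T,-Rw.T@c
def ray(im,uv,st=None):
    K=np.array(im["camera_matrix"]);R,t=cam(im,st)
    d=np.linalg.solve(K,[uv[0],uv[1],1.]);d=d[:2]
    r=np.linalg.norm(d);u=r
    for _ in range(30):u=r/(1+im["k1"]*u*u)
    if r>0:d=d*u/r
    return -R.T@t,R.T@np.array([d[0],d[1],1])
def onz(im,uv,z,st=None):
    c,d=ray(im,uv,st);return c+d*(z-c[2])/d[2]
def proj(im,X,st=None):
    R,t=cam(im,st);p=R@np.array(X)+t;d=p[:2]/p[2];d=d*(1+im["k1"]*(d@d))
    return (np.array(im["camera_matrix"])@[d[0],d[1],1])[:2]
E
python3 - <<'E'
from h import *
st=manip.get_state();print(st)
o=[]
for n in("top","side"):
    im=cams.get_image(n);cv2.imwrite(f"pics/{n}0.png",im["img"][:,:,::-1]);print(n,im["camera_matrix"],im["k1"],-np.array(im["R"]).T@im["t"])
im=cams.get_image("wrist");print(im["tool_from_camera"],im["camera_matrix"],im["k1"])
E
```

```text
pics
{'t': 0.0, 'joint_pos': array([-8.55407715e-01,  2.55752194e-01,  1.06975674e-01, -4.61796151e-04,
       -1.42392567e+00, -2.84635685e-01]), 'joint_vel': array([-0.00072543,  0.00040635,  0.00031534, -0.00093776, -0.00037628,
        0.00019954]), 'joint_torque': array([-5.19214100e-04, -3.86616898e+01,  2.37929356e+01,  5.36490843e+00,
       -6.24444801e-03, -2.79576192e-06]), 'tcp_pos': array([ 0.22950908, -0.49927595,  0.23838361]), 'eef_rot': array([-1.69453366e+00, -2.64338382e+00, -1.53044564e-03]), 'ft_force': array([ 0.66860825, -0.11369524,  0.14933376]), 'wrist_torque': array([ 0.02991735, -0.05261843, -0.04575444]), 'width': 0.08565204626867211}
top [[364.18271096   0.         246.98520565]
 [  0.         364.18271096 189.95526503]
 [  0.           0.           1.        ]] 0.023121441504240458 [0.4381299  0.08662018 1.06337493]
side [[416.84616274   0.         257.62354806]
 [  0.         416.84616274 195.0039569 ]
 [  0.           0.           1.        ]] -0.0097750200674787 [ 0.38057287 -0.78247055  0.60217656]
[[ 9.99999954e-01 -2.51118688e-04  1.72539736e-04 -4.14728000e-07]
 [ 1.81706781e-04  9.46106118e-01  3.23856729e-01 -8.41731833e-02]
 [-2.44567377e-04 -3.23856682e-01  9.46106120e-01 -1.35103749e-01]
 [ 0.00000000e+00  0.00000000e+00  0.00000000e+00  1.00000000e+00]] [[311.07093688   0.         253.69853761]
 [  0.         311.07093688 192.00737972]
 [  0.           0.           1.        ]] -0.07149425438669596
```

View pics/top0.png

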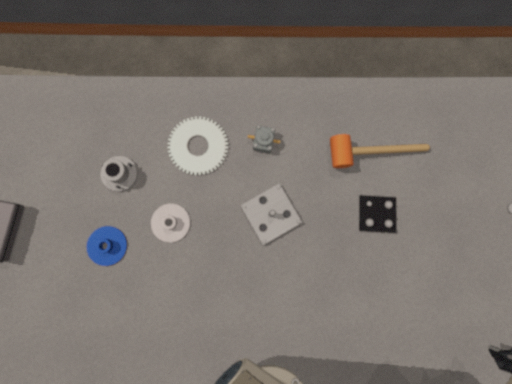

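View pics/side0.png

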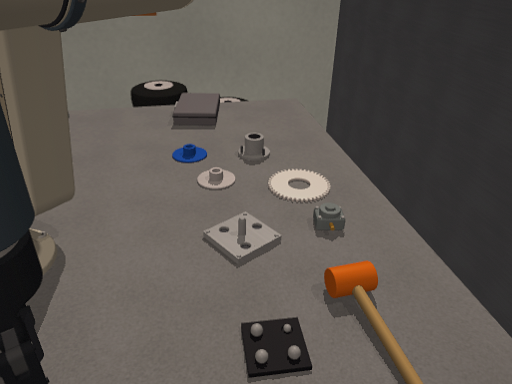

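The top view shows:
- **Tray:** (378,214), with the small ball upper-left at (369,204). The side view agrees, with the small ball at (287,328).
- **Base:** (271,214).
- **Plate candidates:** the pale disc at (170,223) and the blue disc at (107,246). The pale one is aluminium-coloured, so it fits and the blue one is excluded.

Next I'll measure and take one enlarged crop to confirm.

```bash
cat > m.py <<'E'
from h import *
im=cams.get_image("top");a=im["img"];g=a.max(2).astype(int)
def blobs(mask,x0,y0,x1,y1,mn=8):
    m=np.zeros(g.shape,np.uint8);m[y0:y1,x0:x1]=mask[y0:y1,x0:x1]
    n,l,s,c=cv2.connectedComponentsWithStats(m)
    return [(c[i],s[i],cv2.findContours((l==i).astype(np.uint8),0,2)[0][0]) for i in range(1,n) if s[i,4]>=mn]
print("tray")
for c,s,k in blobs(g<50,345,180,410,245,200):
    r=cv2.minAreaRect(k);print(c,s[4],r,onz(im,r[0],.01),[onz(im,p,.01)[:2].round(4) for p in cv2.boxPoints(r)])
for c,s,k in blobs(g>75,362,198,395,232,4): print("ball",c,s,onz(im,c,.017).round(4))
print("base")
for c,s,k in blobs(g>135,235,180,310,250,300):
    r=cv2.minAreaRect(k);print(c,s[4],r,onz(im,r[0],.016),[onz(im,p,.016)[:2].round(4) for p in cv2.boxPoints(r)])
for c,s,k in blobs(g<90,250,190,300,235,8): print("pocket",c,s[4],onz(im,c,.012).round(4))
print("plate")
for c,s,k in blobs(g>150,145,195,197,250,300):
    (e,ax,_)=cv2.fitEllipse(k);print(c,s[4],e,ax,onz(im,e,.004))
u=lambda x0,y0,x1,y1,s:cv2.resize(a[y0:y1,x0:x1,::-1],None,fx=s,fy=s,interpolation=2)
cv2.imwrite("pics/crop1.png",np.hstack([u(80,190,205,270,4)[:320,:500],np.zeros((320,4,3),np.uint8),u(355,180,405,245,5)[:320]]))
E
python3 m.py
```

```text
tray
[376.48089172 213.59766454] 942 ((377.5, 213.5), (35.0, 35.0), 90.0) [ 0.52106553 -0.32621134  0.01      ] [array([ 0.5728, -0.2777]), array([ 0.5723, -0.3812]), array([ 0.47 , -0.374]), array([ 0.4707, -0.272 ])]
ball [368.8  203.08] [366 201   6   5  25] [ 0.551  -0.2999  0.017 ]
ball [388.25925926 204.22222222] [384 201   9   8  54] [ 0.5474 -0.3566  0.017 ]
ball [369.25862069 221.94827586] [365 218   9   9  58] [ 0.4962 -0.298   0.017 ]
ball [388.32142857 223.17857143] [384 219   9   9  56] [ 0.4924 -0.3531  0.017 ]
ball [364.5 231. ] [362 231   6   1   6] [ 0.4704 -0.2827  0.017 ]
base
[268.27544548 207.5551193 ] 3311 ((272.0, 214.5), (69.0, 74.0), 90.0) [ 0.51962927 -0.01705352  0.016     ] [array([0.6211, 0.0892]), array([ 0.6201, -0.1277]), array([ 0.4205, -0.1208]), array([0.4225, 0.09  ])]
[297.36647727 241.        ] 352 ((295.0, 238.5), (21.0, 28.0), 90.0) [ 0.45050119 -0.08164741  0.016     ] [array([ 0.4807, -0.0422]), array([ 0.4801, -0.1229]), array([ 0.4205, -0.1208]), array([ 0.4212, -0.0408])]
pocket [262.5        199.69230769] 26 [0.5633 0.0094 0.012 ]
pocket [285.93103448 213.62068966] 29 [ 0.5222 -0.058   0.012 ]
pocket [262.5 227. ] 26 [0.4841 0.0107 0.012 ]
plate
[169.05258386 222.15412511] 1103 (169.59539794921875, 222.28627014160156) (38.289154052734375, 39.43979263305664) [0.5002451  0.27811957 0.004     ]
```

View pics/crop1.png

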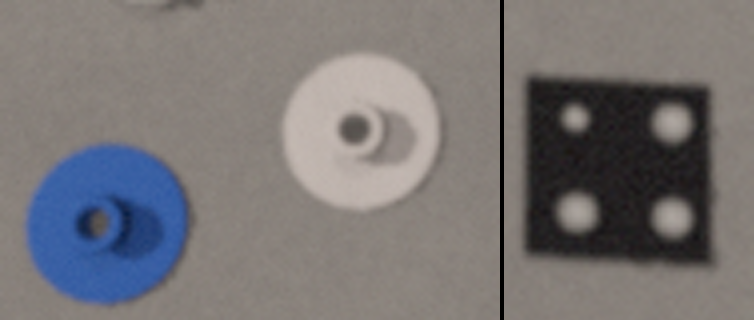

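The crop confirms the pale disc with boss at top pixel (170,223) as the plate; the other one is blue. The tray holds the small ball upper-left at (369,204) and three large balls. The measurements are consistent with the given sizes: ball spacing is about 55 mm and pocket radius about 46 mm. I'll go to the tray.

Request:
move_arm([
  {"dx": 35, "dy": 336, "dz": 60},
  {"dx": 35, "dy": 336, "dz": 60},
  {"dx": 35, "dy": 336, "dz": 60},
  {"dx": 35, "dy": 336, "dz": 60},
  {"dx": 35, "dy": 336, "dz": 60},
  {"dx": 35, "dy": 336, "dz": 60},
  {"dx": 35, "dy": 336, "dz": 60},
  {"dx": 35, "dy": 336, "dz": 60},
  {"dx": 35, "dy": 336, "dz": 60},
  {"dx": 35, "dy": 336, "dz": 60},
  {"dx": 35, "dy": 336, "dz": 60},
  {"dx": 35, "dy": 336, "dz": 60},
], gripper=-0.1)

```text
validation failed for argument at $.mo...
```

```bash
cat >> h.py <<'E'
def go(st,x,y,z,yaw=None):
    """shift/turn (mm, 6deg units) from st's pose to a downward pose with jaws along yaw (deg, world, mod 180)"""
    Rt=Ro.from_rotvec(st["eef_rot"]).as_matrix();d=Rt.T@(np.array([x,y,z])-st["tcp_pos"])*1000
    cy=np.degrees(np.arctan2(Rt[1,0],Rt[0,0]))
    az=None if yaw is None else -((yaw-cy+90)%180-90)/6   # tool z down
    return d.round(1),"yaw",round(cy,1),"az",az and round(az,2)
def wblobs(im,st,mask,z,mn=30):
    n,l,s,c=cv2.connectedComponentsWithStats(mask.astype(np.uint8));o=[]
    for i in range(1,n):
        if s[i,4]>=mn:
            k=cv2.findContours((l==i).astype(np.uint8),0,2)[0][0]
            e,r=cv2.minEnclosingCircle(k);o.append((np.array(e).round(1),round(r,1),s[i,4],onz(im,e,z,st).round(4)))
    return o
E
python3 - <<'E'
from h import *
st=manip.get_state();print(st["t"],st["tcp_pos"],st["width"],st["eef_rot"])
im=cams.get_image("wrist");cv2.imwrite("pics/w1.png",im["img"][:,:,::-1]);np.save("w1.npy",im["img"])
for X in [(.5474,-.3566,.017),(.4962,-.298,.017),(.4924,-.3531,.017),(.551,-.2999,.013)]: print(proj(im,X,st).round(1))
E
```

```text
0.2 [ 0.22961017 -0.49949396  0.23875455] 0.08529677074567706 [-1.69486777e+00 -2.64407041e+00 -8.58657555e-04]
[251.7 378.1]
[299.8 367.7]
[268.9 355.4]
[282.6 387.5]
```

View pics/w1.png

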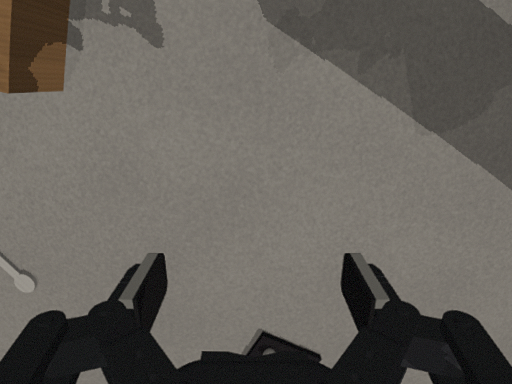

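Request:
move_arm([
  {"dx": 35, "dy": 336, "dz": 60, "ax": 0, "ay": 0, "az": 0},
  {"dx": 35, "dy": 336, "dz": 60, "ax": 0, "ay": 0, "az": 0},
  {"dx": 35, "dy": 336, "dz": 60, "ax": 0, "ay": 0, "az": 0},
  {"dx": 35, "dy": 336, "dz": 60, "ax": 0, "ay": 0, "az": 0},
  {"dx": 35, "dy": 336, "dz": 60, "ax": 0, "ay": 0, "az": 0},
  {"dx": 35, "dy": 336, "dz": 60, "ax": 0, "ay": 0, "az": 0},
  {"dx": 35, "dy": 336, "dz": 60, "ax": 0, "ay": 0, "az": 0},
  {"dx": 35, "dy": 336, "dz": 60, "ax": 0, "ay": 0, "az": 0},
  {"dx": 35, "dy": 336, "dz": 60, "ax": 0, "ay": 0, "az": 0},
  {"dx": 35, "dy": 336, "dz": 60, "ax": 0, "ay": 0, "az": 0},
  {"dx": 35, "dy": 336, "dz": 60, "ax": 0, "ay": 0, "az": 0},
  {"dx": 35, "dy": 336, "dz": 60, "ax": 0, "ay": 0, "az": 0},
], gripper=-0.1)

```text
t: 1.25
tcp_pos: [0.5198, -0.3281, 0.1795]
eef_rot: [1.696, 2.644, -0.0]
ft_force: [-0.2, 0.2, 0.3]
width: 0.0382
```

```bash
python3 - <<'E'
from h import *
st=manip.get_state()
im=cams.get_image("wrist");a=im["img"];cv2.imwrite("pics/w2.png",a[:,:,::-1])
for X in [(.5474,-.3566,.017),(.4962,-.298,.017),(.4924,-.3531,.017),(.551,-.2999,.013)]: print(proj(im,X,st).round(1))
g=a.max(2);m=(g>75);
hull=np.zeros(g.shape,np.uint8)
n,l,s,c=cv2.connectedComponentsWithStats((g<60).astype(np.uint8))
for i in range(1,n):
    if s[i,4]>2000:print(s[i],c[i])
for b in wblobs(im,st,m,.017): print(b)
E
```

```text
[216.6 187.8]
[291.5 166.5]
[241.9 139.7]
[265.8 211. ]
[ 188  104  137  134 8744] [254.59034767 172.12305581]
[   11   242   486   142 29337] [253.57149674 339.32310734]
(array([255.5, 191.5]), 319.3, np.int32(154622), array([ 0.5346, -0.3193,  0.017 ]))
(array([242.6, 140.6]), 11.7, np.int32(430), array([ 0.4929, -0.3521,  0.017 ]))
(array([292., 167.]), 11.4, np.int32(402), array([ 0.4964, -0.2973,  0.017 ]))
(array([217.2, 188.6]), 11.1, np.int32(386), array([ 0.5479, -0.3557,  0.017 ]))
(array([264.7, 211.3]), 6.8, np.int32(144), array([ 0.5502, -0.3016,  0.017 ]))
(array([112.5, 346.5]), 8.5, np.int32(42), array([ 0.7994, -0.3973,  0.017 ]))
(array([394., 346.]), 7.8, np.int32(42), array([ 0.6494, -0.0726,  0.017 ]))
(array([144., 365.]), 24.8, np.int32(729), array([ 0.8118, -0.3513,  0.017 ]))
(array([363.5, 365. ]), 24.4, np.int32(731), array([ 0.6926, -0.0915,  0.017 ]))
```

View pics/w2.png

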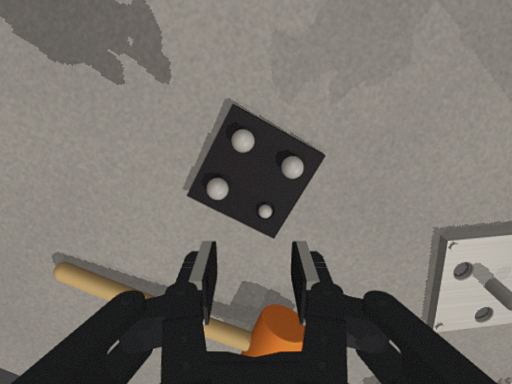

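Wrist view: the tray's large balls are at (243,141), (292,167) and (217,189), and the small one is at (265,211). Positions agree with the top camera within 1 mm. First I'll grasp ball B at (0.4963,-0.2976).

Request:
move_arm([
  {"dx": 37.5, "dy": -8.6, "dz": 20, "ax": 0, "ay": 0, "az": 0},
  {"dx": 37.5, "dy": -8.6, "dz": 50, "ax": 0, "ay": 0, "az": 0},
  {"dx": 37.5, "dy": -8.6, "dz": 85, "ax": 0, "ay": 0, "az": 0},
  {"dx": 37.5, "dy": -8.6, "dz": 115, "ax": 0, "ay": 0, "az": 0},
  {"dx": 37.5, "dy": -8.6, "dz": 138, "ax": 0, "ay": 0, "az": 0},
  {"dx": 37.5, "dy": -8.6, "dz": 152, "ax": 0, "ay": 0, "az": 0},
  {"dx": 37.5, "dy": -8.6, "dz": 158, "ax": 0, "ay": 0, "az": 0},
  {"dx": 37.5, "dy": -8.6, "dz": 159, "ax": 0, "ay": 0, "az": 0},
  {"dx": 37.5, "dy": -8.6, "dz": 159, "ax": 0, "ay": 0, "az": 0},
])

```text
t: 2.05
tcp_pos: [0.497, -0.2979, 0.0212]
eef_rot: [1.696, 2.643, -0.0]
ft_force: [0.4, -0.8, 0.8]
width: 0.0384
```

Request:
move_arm([
  {"dx": 0, "dy": 0, "dz": 0, "ax": 0, "ay": 0, "az": 0},
  {"dx": 0, "dy": 0, "dz": 0, "ax": 0, "ay": 0, "az": 0},
  {"dx": 0, "dy": 0, "dz": 0, "ax": 0, "ay": 0, "az": 0},
  {"dx": 0, "dy": 0, "dz": 0, "ax": 0, "ay": 0, "az": 0},
  {"dx": 0, "dy": 0, "dz": 0, "ax": 0, "ay": 0, "az": 0},
  {"dx": 0, "dy": 0, "dz": 0, "ax": 0, "ay": 0, "az": 0},
], gripper=-1)

```text
t: 2.55
tcp_pos: [0.4979, -0.2977, 0.0219]
eef_rot: [1.693, 2.643, 0.0]
ft_force: [-0.5, 0.1, 7.4]
width: 0.018
```

Request:
move_arm([
  {"dx": 0, "dy": 0, "dz": 0, "ax": 0, "ay": 0, "az": 0},
  {"dx": 0, "dy": 0, "dz": 0, "ax": 0, "ay": 0, "az": 0},
  {"dx": 0, "dy": 0, "dz": 1, "ax": 0, "ay": 0, "az": 0},
  {"dx": 0, "dy": 0, "dz": 2, "ax": 0, "ay": 0, "az": 0},
  {"dx": 0, "dy": 0, "dz": 3, "ax": 0, "ay": 0, "az": 0},
  {"dx": 0, "dy": 0, "dz": 3, "ax": 0, "ay": 0, "az": 0},
], gripper=-0.2)

```text
t: 3.05
tcp_pos: [0.4968, -0.2971, 0.0173]
eef_rot: [-1.695, -2.645, 0.0]
ft_force: [-0.2, 0.6, 2.4]
width: 0.0342
```

Request:
move_arm([
  {"dx": 0, "dy": 0, "dz": 0, "ax": 0, "ay": 0, "az": 0},
  {"dx": 0, "dy": 0, "dz": 0, "ax": 0, "ay": 0, "az": 0},
  {"dx": 0, "dy": 0, "dz": 0, "ax": 0, "ay": 0, "az": 0},
  {"dx": 0, "dy": 0, "dz": 0, "ax": 0, "ay": 0, "az": 0},
  {"dx": 0, "dy": 0, "dz": 0, "ax": 0, "ay": 0, "az": 0},
  {"dx": 0, "dy": 0, "dz": 0, "ax": 0, "ay": 0, "az": 0},
], gripper=-1)

```text
t: 3.55
tcp_pos: [0.4976, -0.2974, 0.0185]
eef_rot: [1.694, 2.644, 0.0]
ft_force: [-2.6, 1.9, 8.2]
width: 0.0179
```

```bash
python3 - <<'E'
from h import *
a=cams.get_image("wrist")["img"][:,:,::-1];s=cams.get_image("side")["img"][:,:,::-1]
cv2.imwrite("pics/c2.png",np.hstack([cv2.resize(a[200:330,180:330],None,fx=3,fy=3)[:390],cv2.resize(s[270:370,200:290],None,fx=3.9,fy=3.9,interpolation=2)[:390]]))
print(manip.get_state()["ft_force"])
E
```

```text
[-1.43056834  1.9378793   8.11474506]
```

View pics/c2.png

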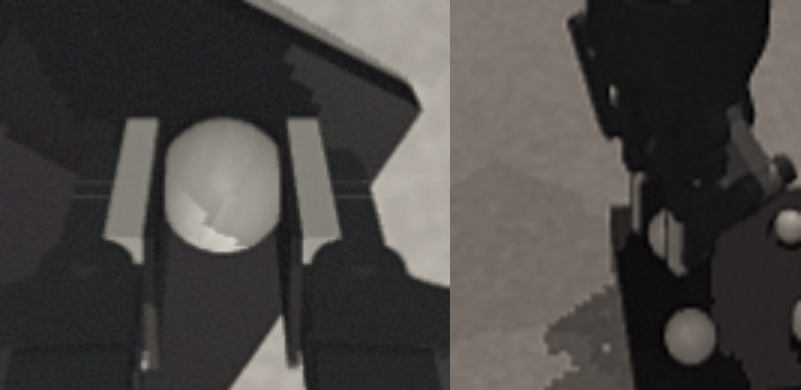

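The crop shows the ball centred between the pads. The width hardly changed with depth, so the 18 mm reading looks like pad give. I'll lift and check.

Request:
move_arm([
  {"dx": 0, "dy": 0, "dz": -4, "ax": 0, "ay": 0, "az": 0},
  {"dx": 0, "dy": 0, "dz": -15, "ax": 0, "ay": 0, "az": 0},
  {"dx": 0, "dy": 0, "dz": -40, "ax": 0, "ay": 0, "az": 0},
  {"dx": 0, "dy": 0, "dz": -70, "ax": 0, "ay": 0, "az": 0},
  {"dx": 0, "dy": 0, "dz": -100, "ax": 0, "ay": 0, "az": 0},
  {"dx": 0, "dy": 0, "dz": -100, "ax": 0, "ay": 0, "az": 0},
])

```text
t: 4.15
tcp_pos: [0.5002, -0.2991, 0.1247]
eef_rot: [1.688, 2.636, 0.001]
ft_force: [1.2, -0.5, 0.0]
width: 0.0183
```

```bash
python3 - <<'E'
from h import *
st=manip.get_state();im=cams.get_image("wrist");a=im["img"];cv2.imwrite("pics/w3.png",a[170:384,120:400,::-1])
print(st["tcp_pos"],st["width"],st["ft_force"]);print(go(st,.5633,.0094,.119,119))
# ball in tool frame: silhouette between fingers
g=a.max(2).copy();g[:180]=0;g[330:]=0;g[:,:215]=0;g[:,290:]=0
for b in wblobs(im,st,g>70,st["tcp_pos"][2],100):print(b)
Rt=Ro.from_rotvec(st["eef_rot"]).as_matrix()
for dz in(-.004,0,.004):print(proj(im,st["tcp_pos"]+Rt@[0,0,dz],st))
E
```

```text
[ 0.5001827  -0.29906351  0.12467382] 0.018325858597820852 [ 1.1596814  -0.52521394  0.04704721]
(array([253.8, 186.4,   4.6]), 'yaw', np.float64(114.7), 'az', np.float64(-0.71))
(array([257.5, 260.5]), 75.4, np.int32(4800), array([ 0.4977, -0.2981,  0.1247]))
(array([228.5, 259.5]), 27.7, np.int32(626), array([ 0.5033, -0.3114,  0.1247]))
[253.67487424 268.10561698]
[253.67349152 263.69671233]
[253.67217414 259.4919422 ]
```

View pics/w3.png

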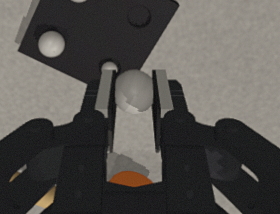

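The ball is held and sits about 1.5 mm below the TCP. Next is above pocket 0.

Request:
move_arm([
  {"dx": 251, "dy": 188, "dz": 0, "ax": 0, "ay": 0, "az": -0.7},
  {"dx": 251, "dy": 188, "dz": 0, "ax": 0, "ay": 0, "az": -0.7},
  {"dx": 251, "dy": 188, "dz": 0, "ax": 0, "ay": 0, "az": -0.7},
  {"dx": 251, "dy": 188, "dz": 0, "ax": 0, "ay": 0, "az": -0.7},
  {"dx": 251, "dy": 188, "dz": 0, "ax": 0, "ay": 0, "az": -0.7},
  {"dx": 251, "dy": 188, "dz": 0, "ax": 0, "ay": 0, "az": -0.7},
  {"dx": 251, "dy": 188, "dz": 0, "ax": 0, "ay": 0, "az": -0.7},
  {"dx": 251, "dy": 188, "dz": 0, "ax": 0, "ay": 0, "az": -0.7},
  {"dx": 251, "dy": 188, "dz": 0, "ax": 0, "ay": 0, "az": -0.7},
  {"dx": 251, "dy": 188, "dz": 0, "ax": 0, "ay": 0, "az": -0.7},
  {"dx": 251, "dy": 188, "dz": 0, "ax": 0, "ay": 0, "az": -0.7},
  {"dx": 251, "dy": 188, "dz": 0, "ax": 0, "ay": 0, "az": -0.7},
  {"dx": 251, "dy": 188, "dz": 0, "ax": 0, "ay": 0, "az": -0.7},
])

```text
t: 5.28
tcp_pos: [0.5626, 0.0083, 0.1172]
eef_rot: [-1.599, -2.704, 0.0]
ft_force: [1.8, 0.7, -0.3]
width: 0.0185
```

```bash
python3 - <<'E'
from h import *
st=manip.get_state();im=cams.get_image("wrist");a=im["img"];cv2.imwrite("pics/w4.png",cv2.resize(a[40:330,80:430,::-1],None,fx=2,fy=2))
print(st["tcp_pos"],st["width"],st["eef_rot"]);print(go(st,.5633,.0094,.022,119))
for X in [(.5633,.0094,.012),(.5222,-.058,.012),(.4841,.0107,.012),(.5232,-.0126,.06)]:print(X,proj(im,X,st))
g=a.max(2).copy();g[300:]=255
for b in wblobs(im,st,g<75,.012,60):
    if b[1]<40:print(b)
E
```

```text
[0.56259868 0.00833492 0.11719912] 0.01851499760102592 [-1.59934283e+00 -2.70365567e+00  4.34470695e-04]
(array([ 0.6,  1.2, 95.2]), 'yaw', np.float64(118.8), 'az', np.float64(-0.04))
(0.5633, 0.0094, 0.012) [254.29914386 195.56165794]
(0.5222, -0.058, 0.012) [202.22584664 109.92579871]
(0.4841, 0.0107, 0.012) [306.45397244 109.49397414]
(0.5232, -0.0126, 0.06) [254.54849624 152.38588379]
(array([199.5, 109. ]), 16.2, np.int32(671), array([ 0.5226, -0.0601,  0.012 ]))
(array([306.6, 108.9]), 15.9, np.int32(721), array([0.4837, 0.0106, 0.012 ]))
(array([254., 196.]), 13.6, np.int32(382), array([0.5638, 0.0094, 0.012 ]))
```

View pics/w4.png

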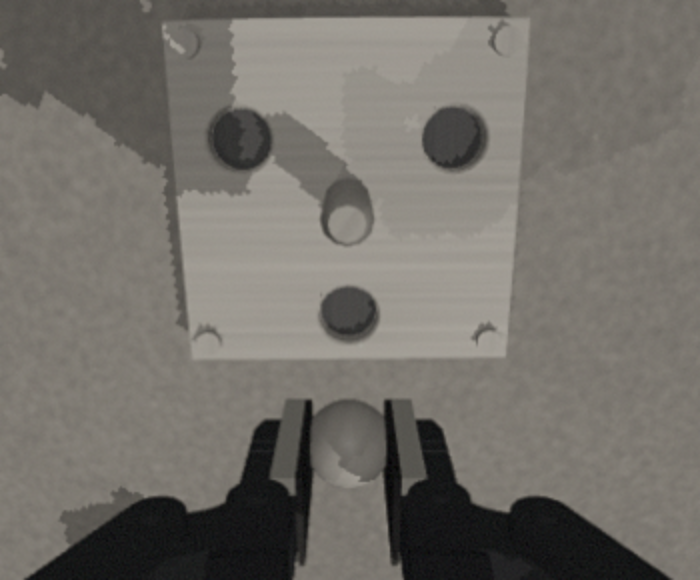

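The view confirms pockets at crop (349,313), (455,137) and (240,137), with the post between them. The ray-cast positions fit a 46 mm radius within about 1 mm. I'll lower ball B.

Request:
move_arm([
  {"dx": 0.5, "dy": 1.4, "dz": 25, "ax": 0, "ay": 0, "az": 0},
  {"dx": 0.5, "dy": 1.4, "dz": 50, "ax": 0, "ay": 0, "az": 0},
  {"dx": 0.5, "dy": 1.4, "dz": 70, "ax": 0, "ay": 0, "az": 0},
  {"dx": 0.5, "dy": 1.4, "dz": 82, "ax": 0, "ay": 0, "az": 0},
  {"dx": 0.5, "dy": 1.4, "dz": 88, "ax": 0, "ay": 0, "az": 0},
  {"dx": 0.5, "dy": 1.4, "dz": 91, "ax": 0, "ay": 0, "az": 0},
  {"dx": 0.5, "dy": 1.4, "dz": 91, "ax": 0, "ay": 0, "az": 0},
  {"dx": 0.5, "dy": 1.4, "dz": 91, "ax": 0, "ay": 0, "az": 0},
  {"dx": 0.5, "dy": 1.4, "dz": 91, "ax": 0, "ay": 0, "az": 0},
])

```text
t: 6.08
tcp_pos: [0.5647, 0.0106, 0.0274]
eef_rot: [1.597, 2.704, 0.002]
ft_force: [-0.1, -0.1, 0.2]
width: 0.018
```

Request:
move_arm([
  {"dx": -0.5, "dy": -1.3, "dz": 1, "ax": 0, "ay": 0, "az": 0},
  {"dx": -0.5, "dy": -1.3, "dz": 2, "ax": 0, "ay": 0, "az": 0},
  {"dx": -0.5, "dy": -1.3, "dz": 2, "ax": 0, "ay": 0, "az": 0},
  {"dx": -0.5, "dy": -1.3, "dz": 2, "ax": 0, "ay": 0, "az": 0},
])

```text
t: 6.42
tcp_pos: [0.5631, 0.0095, 0.0245]
eef_rot: [1.597, 2.705, 0.0]
ft_force: [-0.1, -0.1, 0.4]
width: 0.0183
```

Request:
move_arm([
  {"dx": 0, "dy": 0, "dz": 0, "ax": 0, "ay": 0, "az": 0},
  {"dx": 0, "dy": 0, "dz": 0, "ax": 0, "ay": 0, "az": 0},
  {"dx": 0, "dy": 0, "dz": 0, "ax": 0, "ay": 0, "az": 0},
  {"dx": 0, "dy": 0, "dz": 0, "ax": 0, "ay": 0, "az": 0},
  {"dx": 0, "dy": 0, "dz": -5, "ax": 0, "ay": 0, "az": 0},
  {"dx": 0, "dy": 0, "dz": -20, "ax": 0, "ay": 0, "az": 0},
  {"dx": 0, "dy": 0, "dz": -50, "ax": 0, "ay": 0, "az": 0},
  {"dx": 0, "dy": 0, "dz": -85, "ax": 0, "ay": 0, "az": 0},
  {"dx": 0, "dy": 0, "dz": -110, "ax": 0, "ay": 0, "az": 0},
  {"dx": 0, "dy": 0, "dz": -110, "ax": 0, "ay": 0, "az": 0},
  {"dx": 0, "dy": 0, "dz": -110, "ax": 0, "ay": 0, "az": 0},
], gripper=-0.1)

```text
t: 7.33
tcp_pos: [0.5641, 0.0098, 0.1364]
eef_rot: [1.596, 2.703, 0.005]
ft_force: [-0.4, -0.4, -1.3]
width: 0.0386
```

```bash
cat > chk.py <<'E'
from h import *
import sys
st=manip.get_state();im=cams.get_image("wrist");a=im["img"];cv2.imwrite("pics/"+sys.argv[1],cv2.resize(a[40:330,80:430,::-1],None,fx=2,fy=2))
print(st["t"],st["tcp_pos"].round(4),st["width"],st["eef_rot"].round(3))
for n,p in dict(p0=(.5636,.0094),p1=(.5227,-.0591),p2=(.4838,.0105),A=(.4928,-.3526),C=(.5477,-.3561),plate=(.5,.278)).items():
    print(n,proj(im,(*p,.02),st).round(),*[(y,go(st,*p,st["tcp_pos"][2],y)[0][:2],go(st,*p,0,y)[-1]) for y in(119,59,-1)])
E
python3 chk.py w5.png
```

```text
7.3333 [0.5641 0.0098 0.1364] 0.03860879689463316 [1.596 2.703 0.005]
p0 [254. 189.] (119, array([-0.1, -0.6]), np.float64(-0.02)) (59, array([-0.1, -0.6]), np.float64(9.98)) (-1, array([-0.1, -0.6]), np.float64(-10.02))
p1 [202. 105.] (119, array([-40.3, -69.5]), np.float64(-0.02)) (59, array([-40.3, -69.5]), np.float64(9.98)) (-1, array([-40.3, -69.5]), np.float64(-10.02))
p2 [304. 105.] (119, array([ 39.4, -69.9]), np.float64(-0.02)) (59, array([ 39.4, -69.9]), np.float64(9.98)) (-1, array([ 39.4, -69.9]), np.float64(-10.02))
A [-90. -84.] (119, array([-282.9, -237.4]), np.float64(-0.02)) (59, array([-282.9, -237.4]), np.float64(9.98)) (-1, array([-282.9, -237.4]), np.float64(-10.02))
C [-117.  -25.] (119, array([-312.5, -191.1]), np.float64(-0.02)) (59, array([-312.5, -191.1]), np.float64(9.98)) (-1, array([-312.5, -191.1]), np.float64(-10.02))
plate [521. 260.] (119, array([265.8,  73.5]), np.float64(-0.02)) (59, array([265.8,  73.5]), np.float64(9.98)) (-1, array([265.8,  73.5]), np.float64(-10.02))
```

View pics/w5.png

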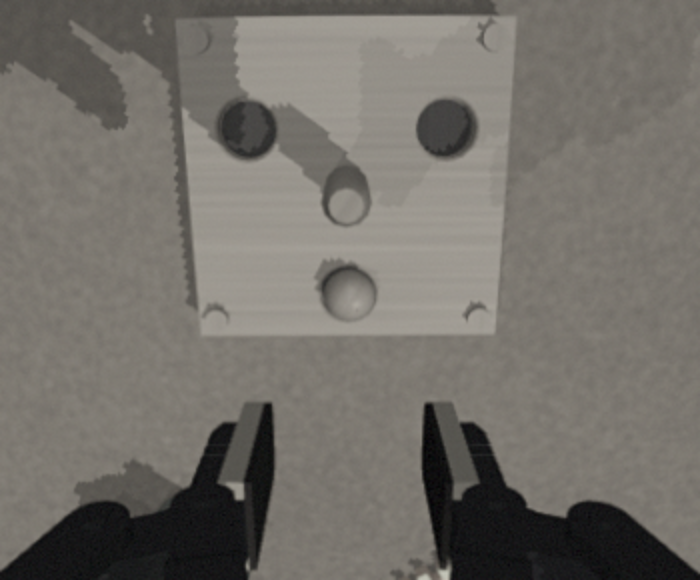

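Ball B is seated in pocket 0: crop (349,294) matches the predicted (254,189) in the full image. Next is ball A at yaw 59.

Request:
move_arm([
  {"dx": -283, "dy": -237.4, "dz": 0, "ax": 0, "ay": 0, "az": 10},
  {"dx": -283, "dy": -237.4, "dz": 0, "ax": 0, "ay": 0, "az": 10},
  {"dx": -283, "dy": -237.4, "dz": 0, "ax": 0, "ay": 0, "az": 10},
  {"dx": -283, "dy": -237.4, "dz": 0, "ax": 0, "ay": 0, "az": 10},
  {"dx": -283, "dy": -237.4, "dz": 0, "ax": 0, "ay": 0, "az": 10},
  {"dx": -283, "dy": -237.4, "dz": 0, "ax": 0, "ay": 0, "az": 10},
  {"dx": -283, "dy": -237.4, "dz": 0, "ax": 0, "ay": 0, "az": 10},
  {"dx": -283, "dy": -237.4, "dz": 0, "ax": 0, "ay": 0, "az": 10},
  {"dx": -283, "dy": -237.4, "dz": 0, "ax": 0, "ay": 0, "az": 10},
  {"dx": -283, "dy": -237.4, "dz": 30, "ax": 0, "ay": 0, "az": 10},
  {"dx": -283, "dy": -237.4, "dz": 60, "ax": 0, "ay": 0, "az": 10},
  {"dx": -283, "dy": -237.4, "dz": 60, "ax": 0, "ay": 0, "az": 10},
  {"dx": -283, "dy": -237.4, "dz": 60, "ax": 0, "ay": 0, "az": 10},
  {"dx": -283, "dy": -237.4, "dz": 60, "ax": 0, "ay": 0, "az": 10},
])

```text
t: 8.55
tcp_pos: [0.4923, -0.3531, 0.0752]
eef_rot: [2.734, 1.545, -0.001]
ft_force: [0.4, 0.2, 1.1]
width: 0.0387
```

```bash
python3 - <<'E'
from h import *
st=manip.get_state();im=cams.get_image("wrist");g=im["img"].max(2).copy();g[250:]=0
for b in wblobs(im,st,g>75,.017,100):
    if b[1]<40:print(b)
print(st["tcp_pos"],st["joint_pos"][5],go(st,.4928,-.3526,.0185,59))
E
```

```text
(array([256.1, 217.2]), 16.6, np.int32(866), array([ 0.4931, -0.3524,  0.017 ]))
(array([359.7, 244.6]), 10.3, np.int32(250), array([ 0.5489, -0.3007,  0.017 ]))
[ 0.49228502 -0.35313205  0.07521907] -1.749266021297262 (array([ 0.8,  0.1, 56.7]), 'yaw', np.float64(58.9), 'az', np.float64(-0.01))
```

Request:
move_arm([
  {"dx": 0.8, "dy": 0.1, "dz": 25, "ax": 0, "ay": 0, "az": 0},
  {"dx": 0.8, "dy": 0.1, "dz": 42, "ax": 0, "ay": 0, "az": 0},
  {"dx": 0.8, "dy": 0.1, "dz": 52, "ax": 0, "ay": 0, "az": 0},
  {"dx": 0.8, "dy": 0.1, "dz": 56, "ax": 0, "ay": 0, "az": 0},
  {"dx": 0.8, "dy": 0.1, "dz": 56, "ax": 0, "ay": 0, "az": 0},
  {"dx": 0.8, "dy": 0.1, "dz": 56, "ax": 0, "ay": 0, "az": 0},
])

```text
t: 9.1
tcp_pos: [0.4932, -0.3527, 0.0196]
eef_rot: [2.734, 1.544, 0.001]
ft_force: [0.4, -0.3, 0.4]
width: 0.0384
```

Request:
move_arm([
  {"dx": 0, "dy": 0, "dz": 0, "ax": 0, "ay": 0, "az": 0},
  {"dx": 0, "dy": 0, "dz": 0, "ax": 0, "ay": 0, "az": 0},
  {"dx": 0, "dy": 0, "dz": 0, "ax": 0, "ay": 0, "az": 0},
  {"dx": 0, "dy": 0, "dz": 0, "ax": 0, "ay": 0, "az": 0},
  {"dx": 0, "dy": 0, "dz": 0, "ax": 0, "ay": 0, "az": 0},
  {"dx": 0, "dy": 0, "dz": -4, "ax": 0, "ay": 0, "az": 0},
  {"dx": 0, "dy": 0, "dz": -15, "ax": 0, "ay": 0, "az": 0},
  {"dx": 0, "dy": 0, "dz": -40, "ax": 0, "ay": 0, "az": 0},
  {"dx": 0, "dy": 0, "dz": -70, "ax": 0, "ay": 0, "az": 0},
  {"dx": 0, "dy": 0, "dz": -100, "ax": 0, "ay": 0, "az": 0},
  {"dx": 0, "dy": 0, "dz": -100, "ax": 0, "ay": 0, "az": 0},
  {"dx": 0, "dy": 0, "dz": -100, "ax": 0, "ay": 0, "az": 0},
  {"dx": 0, "dy": 0, "dz": -100, "ax": 0, "ay": 0, "az": 0},
], gripper=-1)

```text
t: 10.18
tcp_pos: [0.492, -0.352, 0.1183]
eef_rot: [-2.736, -1.543, -0.001]
ft_force: [-0.6, -0.4, -0.7]
width: 0.0182
```

```bash
python3 - <<'E'
from h import *
st=manip.get_state();print(go(st,.4838,.0105,.118,59),st["tcp_pos"],st["width"])
E
```

```text
(array([ 306. , -194.5,    0.6]), 'yaw', np.float64(58.9), 'az', np.float64(-0.02)) [ 0.49201828 -0.35199104  0.11830565] 0.018240016418781153
```

Request:
move_arm([
  {"dx": 306, "dy": -194.5, "dz": 0, "ax": 0, "ay": 0, "az": 0},
  {"dx": 306, "dy": -194.5, "dz": 0, "ax": 0, "ay": 0, "az": 0},
  {"dx": 306, "dy": -194.5, "dz": 0, "ax": 0, "ay": 0, "az": 0},
  {"dx": 306, "dy": -194.5, "dz": 0, "ax": 0, "ay": 0, "az": 0},
  {"dx": 306, "dy": -194.5, "dz": 0, "ax": 0, "ay": 0, "az": 0},
  {"dx": 306, "dy": -194.5, "dz": 0, "ax": 0, "ay": 0, "az": 0},
  {"dx": 306, "dy": -194.5, "dz": 0, "ax": 0, "ay": 0, "az": 0},
  {"dx": 306, "dy": -194.5, "dz": 0, "ax": 0, "ay": 0, "az": 0},
  {"dx": 306, "dy": -194.5, "dz": 0, "ax": 0, "ay": 0, "az": 0},
  {"dx": 306, "dy": -194.5, "dz": 30, "ax": 0, "ay": 0, "az": 0},
  {"dx": 306, "dy": -194.5, "dz": 60, "ax": 0, "ay": 0, "az": 0},
  {"dx": 306, "dy": -194.5, "dz": 60, "ax": 0, "ay": 0, "az": 0},
  {"dx": 306, "dy": -194.5, "dz": 60, "ax": 0, "ay": 0, "az": 0},
  {"dx": 306, "dy": -194.5, "dz": 60, "ax": 0, "ay": 0, "az": 0},
])

```text
t: 11.35
tcp_pos: [0.4845, 0.0098, 0.0591]
eef_rot: [2.735, 1.544, -0.0]
ft_force: [0.1, -0.3, -0.7]
width: 0.0177
```

```bash
python3 - <<'E'
from h import *
st=manip.get_state();im=cams.get_image("wrist");g=im["img"].max(2).copy();g[300:]=255
for b in wblobs(im,st,g<75,.012,60):
    if b[1]<40:print(b)
print(go(st,.4838,.0105,.0245,59),st["tcp_pos"],st["width"])
E
```

```text
(array([255., 222.]), 16.5, np.int32(223), array([0.4836, 0.0106, 0.012 ]))
(array([ 0.3, -1. , 34.6]), 'yaw', np.float64(58.9), 'az', np.float64(-0.02)) [0.48446043 0.00976628 0.05913671] 0.017655951865048185
```

Close up, pocket 2 measures (0.4836,0.0106), in agreement. I'll lower, then correct.

Request:
move_arm([
  {"dx": 0.3, "dy": -0.8, "dz": 15, "ax": 0, "ay": 0, "az": 0},
  {"dx": 0.3, "dy": -0.8, "dz": 27, "ax": 0, "ay": 0, "az": 0},
  {"dx": 0.3, "dy": -0.8, "dz": 32, "ax": 0, "ay": 0, "az": 0},
  {"dx": 0.3, "dy": -0.8, "dz": 34, "ax": 0, "ay": 0, "az": 0},
  {"dx": 0.3, "dy": -0.8, "dz": 34, "ax": 0, "ay": 0, "az": 0},
  {"dx": 0.3, "dy": -0.8, "dz": 34, "ax": 0, "ay": 0, "az": 0},
  {"dx": 0.3, "dy": -0.8, "dz": 34, "ax": 0, "ay": 0, "az": 0},
])

```text
t: 11.98
tcp_pos: [0.4841, 0.0109, 0.0252]
eef_rot: [2.735, 1.544, 0.003]
ft_force: [0.8, 0.4, 0.1]
width: 0.0185
```

Request:
move_arm([
  {"dx": 0, "dy": 0, "dz": 0, "ax": 0, "ay": 0, "az": 0},
  {"dx": 0, "dy": 0, "dz": 0, "ax": 0, "ay": 0, "az": 0},
  {"dx": 0, "dy": 0, "dz": 0, "ax": 0, "ay": 0, "az": 0},
  {"dx": 0, "dy": 0, "dz": 0, "ax": 0, "ay": 0, "az": 0},
  {"dx": 0, "dy": 0, "dz": -5, "ax": 0, "ay": 0, "az": 0},
  {"dx": 0, "dy": 0, "dz": -20, "ax": 0, "ay": 0, "az": 0},
  {"dx": 0, "dy": 0, "dz": -50, "ax": 0, "ay": 0, "az": 0},
  {"dx": 0, "dy": 0, "dz": -85, "ax": 0, "ay": 0, "az": 0},
  {"dx": 0, "dy": 0, "dz": -110, "ax": 0, "ay": 0, "az": 0},
  {"dx": 0, "dy": 0, "dz": -110, "ax": 0, "ay": 0, "az": 0},
  {"dx": 0, "dy": 0, "dz": -110, "ax": 0, "ay": 0, "az": 0},
], gripper=-0.1)

```text
t: 12.9
tcp_pos: [0.4844, 0.0112, 0.1363]
eef_rot: [2.735, 1.544, 0.007]
ft_force: [1.1, 0.6, -1.7]
width: 0.0385
```

```bash
python3 - <<'E'
from h import *
st=manip.get_state();im=cams.get_image("wrist");a=im["img"];g=a.max(2).copy();g[300:]=255;np.save("last.npy",a)
print(proj(im,(.4838,.0105,.012),st))
for b in wblobs(im,st,g<75,.012,60):
    if b[1]<40:print(b)
p=proj(im,(.4838,.0105,.02),st).astype(int);print("mean at p2",a[p[1]-3:p[1]+4,p[0]-3:p[0]+4].mean())
print(go(st,.5477,-.3561,.1,29),st["tcp_pos"])
E
```

```text
[252.81402059 186.16666098]
mean at p2 149.7074829931973
(array([-281.9,  243.8,   36. ]), 'yaw', np.float64(58.9), 'az', np.float64(4.98)) [0.48443817 0.0111757  0.13629631]
```

Pocket 2 is now bright with no dark floor left, so the ball is in. Next is ball C at yaw 29.

Request:
move_arm([
  {"dx": -282, "dy": 244, "dz": 0, "ax": 0, "ay": 0, "az": 5},
  {"dx": -282, "dy": 244, "dz": 0, "ax": 0, "ay": 0, "az": 5},
  {"dx": -282, "dy": 244, "dz": 0, "ax": 0, "ay": 0, "az": 5},
  {"dx": -282, "dy": 244, "dz": 0, "ax": 0, "ay": 0, "az": 5},
  {"dx": -282, "dy": 244, "dz": 0, "ax": 0, "ay": 0, "az": 5},
  {"dx": -282, "dy": 244, "dz": 0, "ax": 0, "ay": 0, "az": 5},
  {"dx": -282, "dy": 244, "dz": 0, "ax": 0, "ay": 0, "az": 5},
  {"dx": -282, "dy": 244, "dz": 0, "ax": 0, "ay": 0, "az": 5},
  {"dx": -282, "dy": 244, "dz": 0, "ax": 0, "ay": 0, "az": 5},
  {"dx": -282, "dy": 244, "dz": 30, "ax": 0, "ay": 0, "az": 5},
  {"dx": -282, "dy": 244, "dz": 60, "ax": 0, "ay": 0, "az": 5},
  {"dx": -282, "dy": 244, "dz": 60, "ax": 0, "ay": 0, "az": 5},
  {"dx": -282, "dy": 244, "dz": 60, "ax": 0, "ay": 0, "az": 5},
  {"dx": -282, "dy": 244, "dz": 60, "ax": 0, "ay": 0, "az": 5},
])

```text
t: 14.12
tcp_pos: [0.547, -0.3568, 0.0754]
eef_rot: [3.041, 0.785, -0.0]
ft_force: [0.3, 0.1, -0.0]
width: 0.0383
```

```bash
python3 - <<'E'
from h import *
st=manip.get_state();im=cams.get_image("wrist");g=im["img"].max(2).copy();g[250:]=0
for b in wblobs(im,st,g>75,.017,100):
    if b[1]<40:print(b)
print(st["tcp_pos"],st["joint_pos"][5],go(st,.5477,-.3561,.0185,29))
E
```

```text
(array([303. , 146.4]), 11.4, np.int32(403), array([ 0.5504, -0.3005,  0.017 ]))
(array([256.5, 216. ]), 16.6, np.int32(868), array([ 0.5479, -0.356 ,  0.017 ]))
[ 0.5469638  -0.35683928  0.07535042] -2.2981036729601065 (array([ 1. , -0.3, 56.8]), 'yaw', np.float64(28.9), 'az', np.float64(-0.01))
```

Request:
move_arm([
  {"dx": 1, "dy": -0.2, "dz": 25, "ax": 0, "ay": 0, "az": 0},
  {"dx": 1, "dy": -0.2, "dz": 42, "ax": 0, "ay": 0, "az": 0},
  {"dx": 1, "dy": -0.2, "dz": 52, "ax": 0, "ay": 0, "az": 0},
  {"dx": 1, "dy": -0.2, "dz": 56, "ax": 0, "ay": 0, "az": 0},
  {"dx": 1, "dy": -0.2, "dz": 56, "ax": 0, "ay": 0, "az": 0},
  {"dx": 1, "dy": -0.2, "dz": 56, "ax": 0, "ay": 0, "az": 0},
])

```text
t: 14.67
tcp_pos: [0.5482, -0.3564, 0.0198]
eef_rot: [3.04, 0.784, 0.002]
ft_force: [-0.4, 0.5, 1.2]
width: 0.0382
```

Request:
move_arm([
  {"dx": 0, "dy": 0, "dz": 0, "ax": 0, "ay": 0, "az": 0},
  {"dx": 0, "dy": 0, "dz": 0, "ax": 0, "ay": 0, "az": 0},
  {"dx": 0, "dy": 0, "dz": 0, "ax": 0, "ay": 0, "az": 0},
  {"dx": 0, "dy": 0, "dz": 0, "ax": 0, "ay": 0, "az": 0},
  {"dx": 0, "dy": 0, "dz": 0, "ax": 0, "ay": 0, "az": 0},
  {"dx": 0, "dy": 0, "dz": -4, "ax": 0, "ay": 0, "az": 0},
  {"dx": 0, "dy": 0, "dz": -15, "ax": 0, "ay": 0, "az": 0},
  {"dx": 0, "dy": 0, "dz": -40, "ax": 0, "ay": 0, "az": 0},
  {"dx": 0, "dy": 0, "dz": -70, "ax": 0, "ay": 0, "az": 0},
  {"dx": 0, "dy": 0, "dz": -100, "ax": 0, "ay": 0, "az": 0},
  {"dx": 0, "dy": 0, "dz": -100, "ax": 0, "ay": 0, "az": 0},
  {"dx": 0, "dy": 0, "dz": -100, "ax": 0, "ay": 0, "az": 0},
  {"dx": 0, "dy": 0, "dz": -100, "ax": 0, "ay": 0, "az": 0},
], gripper=-1)

```text
t: 15.75
tcp_pos: [0.5471, -0.3557, 0.1182]
eef_rot: [-3.042, -0.783, -0.0]
ft_force: [0.2, 0.8, -1.2]
width: 0.0183
```

```bash
python3 - <<'E'
from h import *
st=manip.get_state();print(go(st,.5226,-.0591,.118,29),st["tcp_pos"],st["width"])
E
```

```text
(array([ 121.8, -271.5,    0.4]), 'yaw', np.float64(28.9), 'az', np.float64(-0.02)) [ 0.54705449 -0.35570052  0.11821206] 0.018280072472101245
```

Request:
move_arm([
  {"dx": 121.8, "dy": -271.5, "dz": 0, "ax": 0, "ay": 0, "az": 0},
  {"dx": 121.8, "dy": -271.5, "dz": 0, "ax": 0, "ay": 0, "az": 0},
  {"dx": 121.8, "dy": -271.5, "dz": 0, "ax": 0, "ay": 0, "az": 0},
  {"dx": 121.8, "dy": -271.5, "dz": 0, "ax": 0, "ay": 0, "az": 0},
  {"dx": 121.8, "dy": -271.5, "dz": 0, "ax": 0, "ay": 0, "az": 0},
  {"dx": 121.8, "dy": -271.5, "dz": 0, "ax": 0, "ay": 0, "az": 0},
  {"dx": 121.8, "dy": -271.5, "dz": 0, "ax": 0, "ay": 0, "az": 0},
  {"dx": 121.8, "dy": -271.5, "dz": 0, "ax": 0, "ay": 0, "az": 0},
  {"dx": 121.8, "dy": -271.5, "dz": 30, "ax": 0, "ay": 0, "az": 0},
  {"dx": 121.8, "dy": -271.5, "dz": 60, "ax": 0, "ay": 0, "az": 0},
  {"dx": 121.8, "dy": -271.5, "dz": 60, "ax": 0, "ay": 0, "az": 0},
  {"dx": 121.8, "dy": -271.5, "dz": 60, "ax": 0, "ay": 0, "az": 0},
  {"dx": 121.8, "dy": -271.5, "dz": 60, "ax": 0, "ay": 0, "az": 0},
])

```text
t: 16.83
tcp_pos: [0.5234, -0.0599, 0.0591]
eef_rot: [3.041, 0.784, 0.0]
ft_force: [0.9, -0.4, -1.0]
width: 0.0181
```

```bash
python3 - <<'E'
from h import *
st=manip.get_state();im=cams.get_image("wrist");g=im["img"].max(2).copy();g[300:]=255
for b in wblobs(im,st,g<75,.012,60):
    if b[1]<40:print(b)
print(go(st,.5226,-.0591,.0245,29),st["tcp_pos"],st["width"])
E
```

```text
(array([253.5, 103.5]), 16.5, np.int32(67), array([0.4868, 0.0048, 0.012 ]))
(array([367.5, 161.5]), 19.6, np.int32(155), array([0.5634, 0.0087, 0.012 ]))
(array([254.3, 223. ]), 17.8, np.int32(820), array([ 0.5231, -0.0599,  0.012 ]))
(array([507.5, 277. ]), 18.3, np.int32(400), array([ 0.7068, -0.0095,  0.012 ]))
(array([-0.3, -1.1, 34.6]), 'yaw', np.float64(28.9), 'az', np.float64(-0.02)) [ 0.5233634  -0.05990994  0.05914662] 0.01808638400152757
```

Request:
move_arm([
  {"dx": -0.3, "dy": -0.6, "dz": 15, "ax": 0, "ay": 0, "az": 0},
  {"dx": -0.3, "dy": -0.6, "dz": 27, "ax": 0, "ay": 0, "az": 0},
  {"dx": -0.3, "dy": -0.6, "dz": 32, "ax": 0, "ay": 0, "az": 0},
  {"dx": -0.3, "dy": -0.6, "dz": 34, "ax": 0, "ay": 0, "az": 0},
  {"dx": -0.3, "dy": -0.6, "dz": 34, "ax": 0, "ay": 0, "az": 0},
  {"dx": -0.3, "dy": -0.6, "dz": 34, "ax": 0, "ay": 0, "az": 0},
  {"dx": -0.3, "dy": -0.6, "dz": 34, "ax": 0, "ay": 0, "az": 0},
])

```text
t: 17.47
tcp_pos: [0.523, -0.0591, 0.0252]
eef_rot: [3.042, 0.784, 0.003]
ft_force: [0.3, -0.1, -0.3]
width: 0.0181
```

Request:
move_arm([
  {"dx": 0, "dy": 0, "dz": 0, "ax": 0, "ay": 0, "az": 0},
  {"dx": 0, "dy": 0, "dz": 0, "ax": 0, "ay": 0, "az": 0},
  {"dx": 0, "dy": 0, "dz": 0, "ax": 0, "ay": 0, "az": 0},
  {"dx": 0, "dy": 0, "dz": 0, "ax": 0, "ay": 0, "az": 0},
  {"dx": 0, "dy": 0, "dz": -5, "ax": 0, "ay": 0, "az": 0},
  {"dx": 0, "dy": 0, "dz": -20, "ax": 0, "ay": 0, "az": 0},
  {"dx": 0, "dy": 0, "dz": -50, "ax": 0, "ay": 0, "az": 0},
  {"dx": 0, "dy": 0, "dz": -85, "ax": 0, "ay": 0, "az": 0},
  {"dx": 0, "dy": 0, "dz": -120, "ax": 0, "ay": 0, "az": 0},
  {"dx": 0, "dy": 0, "dz": -140, "ax": 0, "ay": 0, "az": 0},
  {"dx": 0, "dy": 0, "dz": -140, "ax": 0, "ay": 0, "az": 0},
  {"dx": 0, "dy": 0, "dz": -140, "ax": 0, "ay": 0, "az": 0},
], gripper=-0.1)

```text
t: 18.47
tcp_pos: [0.523, -0.0589, 0.1659]
eef_rot: [3.042, 0.783, 0.005]
ft_force: [-0.6, 0.8, -1.2]
width: 0.0384
```

```bash
python3 - <<'E'
from h import *
st=manip.get_state();im=cams.get_image("wrist");a=im["img"];cv2.imwrite("pics/w6.png",cv2.resize(a[30:320,130:480,::-1],None,fx=2,fy=2))
for p in[(.5636,.0094),(.5227,-.0591),(.4838,.0105)]:print((proj(im,(*p,.02),st)-[130,30])*2)
print("post",(proj(im,(.5233,-.0131,.06),st)-[130,30])*2)
print(st["tcp_pos"],go(st,.5,.278,.15,29), go(st,.5,.278,.15,90))
E
```

```text
[399.16532222 213.24617831]
[247.12604147 298.38517069]
[246.03833629 121.75393869]
post [305.64641182 229.389783  ]
[ 0.52300529 -0.05894846  0.16590873] (array([ 142.5, -306.2,   16.1]), 'yaw', np.float64(28.9), 'az', np.float64(-0.02)) (array([ 142.5, -306.2,   16.1]), 'yaw', np.float64(28.9), 'az', np.float64(-10.19))
```

View pics/w6.png

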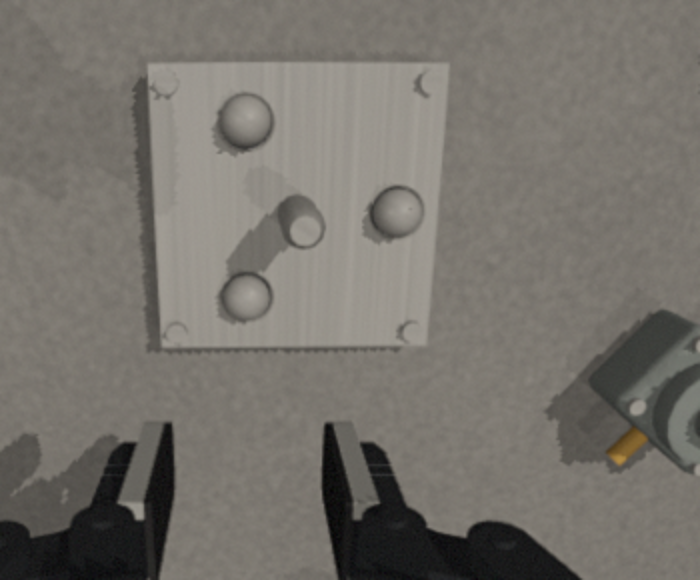

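All three balls are seated, at crop (247,297), (397,212) and (246,121), within about 1 px of prediction. Post at crop (305,231) matches the base centre (0.5233,-0.0131). Now the plate, turning to yaw about 89 to keep joint 6 clear of its limit.

Request:
move_arm([
  {"dx": 142.5, "dy": -306, "dz": 10, "ax": 0, "ay": 0, "az": -10},
  {"dx": 142.5, "dy": -306, "dz": 10, "ax": 0, "ay": 0, "az": -10},
  {"dx": 142.5, "dy": -306, "dz": 10, "ax": 0, "ay": 0, "az": -10},
  {"dx": 142.5, "dy": -306, "dz": 10, "ax": 0, "ay": 0, "az": -10},
  {"dx": 142.5, "dy": -306, "dz": 10, "ax": 0, "ay": 0, "az": -10},
  {"dx": 142.5, "dy": -306, "dz": 10, "ax": 0, "ay": 0, "az": -10},
  {"dx": 142.5, "dy": -306, "dz": 10, "ax": 0, "ay": 0, "az": -10},
  {"dx": 142.5, "dy": -306, "dz": 10, "ax": 0, "ay": 0, "az": -10},
  {"dx": 142.5, "dy": -306, "dz": 10, "ax": 0, "ay": 0, "az": -10},
  {"dx": 142.5, "dy": -306, "dz": 10, "ax": 0, "ay": 0, "az": -10},
  {"dx": 142.5, "dy": -306, "dz": 10, "ax": 0, "ay": 0, "az": -10},
  {"dx": 142.5, "dy": -306, "dz": 10, "ax": 0, "ay": 0, "az": -10},
  {"dx": 142.5, "dy": -306, "dz": 10, "ax": 0, "ay": 0, "az": -10},
  {"dx": 142.5, "dy": -306, "dz": 10, "ax": 0, "ay": 0, "az": -10},
], gripper=0.6)

```text
t: 19.68
tcp_pos: [0.4995, 0.2764, 0.1544]
eef_rot: [2.246, 2.197, -0.0]
ft_force: [-0.8, 0.3, 0.1]
width: 0.0683
```

```bash
python3 - <<'E'
from h import *
st=manip.get_state();im=cams.get_image("wrist");a=im["img"];print(st["tcp_pos"],st["joint_pos"][5],st["width"])
g=a.min(2).copy();g[240:]=0
m=((g>120)&(a.max(2).astype(int)-a.min(2)<30)).astype(np.uint8);m[240:]=0
k=max(cv2.findContours(m,0,2)[0],key=cv2.contourArea)
h=cv2.convexHull(k);h=h[h[:,0,1]<237];e,ax,_=cv2.fitEllipse(h)
print("disc",e,ax,onz(im,e,.004,st));P=np.array([onz(im,p,.004,st)[:2] for p in h[:,0,:].astype(float)])
A=np.c_[2*P,np.ones(len(P))];s=np.linalg.lstsq(A,(P**2).sum(1),rcond=None)[0];print("circle",s[:2],np.sqrt(s[2]+s[0]**2+s[1]**2))
for z in(.006,.032):print(proj(im,(*s[:2],z),st))
cv2.imwrite("pics/w7.png",a[:,:,::-1]); print(go(st,*s[:2],.03,89))
E
```

```text
[0.49948101 0.27642195 0.15437987] -2.3720594136901867 0.06830292644308622
disc (254.18212890625, 177.17898559570312) (112.65843963623047, 116.815185546875) [0.49810217 0.27664373 0.004     ]
circle [0.50142571 0.2765829 ] 0.056127342126072184
[254.19654212 181.1212162 ]
[254.2394821  189.77853878]
(array([  0.2,   1.9, 124.4]), 'yaw', np.float64(88.7), 'az', np.float64(-0.04))
```

View pics/w7.png

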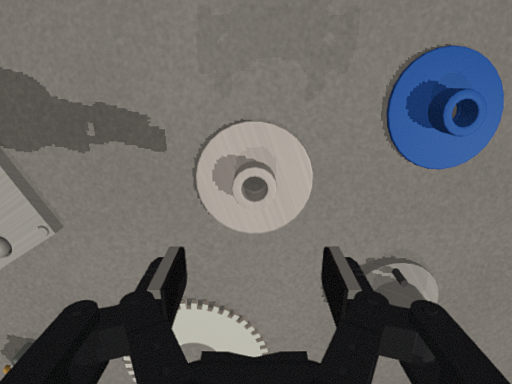

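The plate is confirmed: pale disc at (254,178), boss top about (254,187.5), fitted radius 56.1 mm against 56. I'll grip the boss.

Request:
move_arm([
  {"dx": 0.2, "dy": 1, "dz": 35, "ax": 0, "ay": 0, "az": 0},
  {"dx": 0.2, "dy": 1, "dz": 70, "ax": 0, "ay": 0, "az": 0},
  {"dx": 0.2, "dy": 1, "dz": 100, "ax": 0, "ay": 0, "az": 0},
  {"dx": 0.2, "dy": 1, "dz": 120, "ax": 0, "ay": 0, "az": 0},
  {"dx": 0.2, "dy": 1, "dz": 130, "ax": 0, "ay": 0, "az": 0},
  {"dx": 0.2, "dy": 1, "dz": 134, "ax": 0, "ay": 0, "az": 0},
  {"dx": 0.2, "dy": 1, "dz": 134, "ax": 0, "ay": 0, "az": 0},
  {"dx": 0.2, "dy": 1, "dz": 134, "ax": 0, "ay": 0, "az": 0},
])

```text
t: 20.4
tcp_pos: [0.5013, 0.2783, 0.0217]
eef_rot: [2.243, 2.199, 0.004]
ft_force: [0.6, -0.5, 0.4]
width: 0.0683
```

Request:
move_arm([
  {"dx": 0, "dy": 0, "dz": 0, "ax": 0, "ay": 0, "az": 0},
  {"dx": 0, "dy": 0, "dz": 0, "ax": 0, "ay": 0, "az": 0},
  {"dx": 0, "dy": 0, "dz": 0, "ax": 0, "ay": 0, "az": 0},
  {"dx": 0, "dy": 0, "dz": 0, "ax": 0, "ay": 0, "az": 0},
  {"dx": 0, "dy": 0, "dz": 0, "ax": 0, "ay": 0, "az": 0},
  {"dx": 0, "dy": 0, "dz": 0, "ax": 0, "ay": 0, "az": 0},
], gripper=-1)

```text
t: 20.9
tcp_pos: [0.501, 0.2781, 0.0222]
eef_rot: [2.242, 2.2, 0.003]
ft_force: [-1.9, -0.9, 7.1]
width: 0.0376
```

Request:
move_arm([
  {"dx": 0, "dy": 0, "dz": -3, "ax": 0, "ay": 0, "az": 0},
  {"dx": 0, "dy": 0, "dz": -10, "ax": 0, "ay": 0, "az": 0},
  {"dx": 0, "dy": 0, "dz": -25, "ax": 0, "ay": 0, "az": 0},
  {"dx": 0, "dy": 0, "dz": -50, "ax": 0, "ay": 0, "az": 0},
  {"dx": 0, "dy": 0, "dz": -80, "ax": 0, "ay": 0, "az": 0},
  {"dx": 0, "dy": 0, "dz": -105, "ax": 0, "ay": 0, "az": 0},
  {"dx": 0, "dy": 0, "dz": -115, "ax": 0, "ay": 0, "az": 0},
  {"dx": 0, "dy": 0, "dz": -115, "ax": 0, "ay": 0, "az": 0},
  {"dx": 0, "dy": 0, "dz": -115, "ax": 0, "ay": 0, "az": 0},
])

```text
t: 21.65
tcp_pos: [0.4998, 0.2778, 0.1347]
eef_rot: [-2.243, -2.199, 0.0]
ft_force: [-0.9, 1.2, -3.6]
width: 0.0379
```

```bash
cat > pl.py <<'E'
from h import *
# plate centre in tool frame, from the disc's outline (top rim 6 mm, at tool z = zr) seen by the wrist camera
st=manip.get_state();im=cams.get_image("wrist");a=im["img"].astype(int)
print(st["tcp_pos"],st["eef_rot"],st["width"],st["ft_force"])
cv2.imwrite("pics/w8.png",im["img"][:,:,::-1])
E
python3 pl.py
```

```text
[0.49976691 0.27784073 0.13472569] [-2.24272251e+00 -2.19853074e+00  3.94264891e-04] 0.03790617653537182 [-0.90985524  1.16860945 -3.57476561]
```

View pics/w8.png

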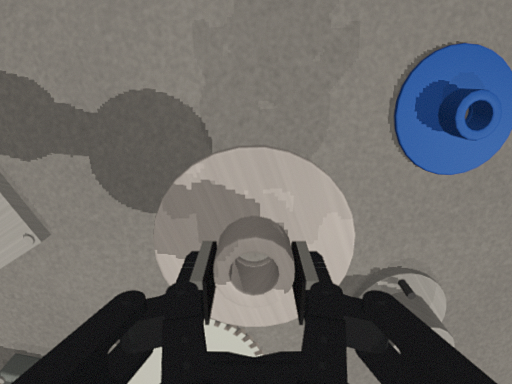

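The plate is in the jaws by its boss, disc top edge at (254,147), sides at x about 155 and 355. I'll get its centre in the tool frame by casting the outline onto the disc plane.

```bash
python3 - <<'E'
from h import *
a=cv2.imread("pics/w8.png");im=cams.get_image("wrist");T=np.array(im["tool_from_camera"])
im["R"]=T[:3,:3].T;im["t"]=-T[:3,:3].T@T[:3,3]
g=cv2.GaussianBlur(a,(3,3),0).astype(int)
for x in(220,254,290):print(x,[int(v) for v in g[138:160,x].sum(1)//3])
for y in(200,228,250):print(y,[int(v) for v in g[y,340:366].sum(1)//3])
for X in [(p,0,.0162) for p in(-.056,.056)]+[(0,-.056,.0162),(0,-.056,.0222),(0,.056,.0162),(0,-.02,-.0098),(.02,0,-.0098),(-.02,0,-.0098),(0,-.0115,-.0098),(0,.0115,-.0098)]:print(X,proj(im,X).round(1))
E
```

```text
220 [117, 116, 114, 114, 114, 114, 114, 114, 114, 114, 112, 108, 104, 110, 133, 156, 165, 165, 165, 165, 165, 165]
254 [118, 117, 116, 117, 116, 115, 110, 104, 110, 133, 156, 163, 162, 160, 160, 160, 161, 161, 161, 161, 161, 161]
290 [120, 120, 119, 118, 118, 117, 116, 116, 115, 115, 116, 116, 114, 115, 128, 148, 162, 165, 164, 163, 163, 164]
200 [165, 166, 169, 172, 173, 163, 143, 126, 122, 123, 125, 126, 126, 125, 125, 124, 124, 125, 127, 128, 127, 124, 122, 122, 123, 126]
228 [180, 179, 177, 176, 174, 173, 173, 173, 174, 176, 177, 179, 180, 171, 148, 129, 124, 127, 128, 129, 127, 125, 123, 124, 125, 126]
250 [174, 174, 175, 176, 177, 178, 179, 179, 177, 176, 175, 175, 169, 152, 135, 128, 128, 127, 126, 123, 121, 123, 127, 128, 127, 125]
(-0.056, 0, 0.0162) [152.9 247.3]
(0.056, 0, 0.0162) [355.4 247.3]
(0, -0.056, 0.0162) [254.2 146.3]
(0, -0.056, 0.0222) [254.2 144.2]
(0, 0.056, 0.0162) [254.1 328. ]
(0, -0.02, -0.0098) [254.3 236.8]
(0.02, 0, -0.0098) [296.6 274.7]
(-0.02, 0, -0.0098) [211.8 274.7]
(0, -0.0115, -0.0098) [254.3 253.4]
(0, 0.0115, -0.0098) [254.2 295. ]
```

The plate centre lies within 0.5 mm of the tool axis (predicted rim 146.3/355.4, seen 147.2/354.5). I'll carry it over the post.

Request:
move_arm([
  {"dx": -12, "dy": 1, "dz": 0, "ax": 0, "ay": 0, "az": 0},
  {"dx": -35, "dy": 3.5, "dz": 0, "ax": 0, "ay": 0, "az": 0},
  {"dx": -65, "dy": 6.5, "dz": 0, "ax": 0, "ay": 0, "az": 0},
  {"dx": -95, "dy": 9.5, "dz": 0, "ax": 0, "ay": 0, "az": 0},
  {"dx": -125, "dy": 12.5, "dz": 0, "ax": 0, "ay": 0, "az": 0},
  {"dx": -155, "dy": 15.5, "dz": 0, "ax": 0, "ay": 0, "az": 0},
  {"dx": -185, "dy": 18.5, "dz": 0, "ax": 0, "ay": 0, "az": 0},
  {"dx": -215, "dy": 21.5, "dz": 0, "ax": 0, "ay": 0, "az": 0},
  {"dx": -245, "dy": 24.5, "dz": 0, "ax": 0, "ay": 0, "az": 0},
  {"dx": -270, "dy": 27, "dz": 0, "ax": 0, "ay": 0, "az": 0},
  {"dx": -285, "dy": 28.7, "dz": 0, "ax": 0, "ay": 0, "az": 0},
  {"dx": -290.4, "dy": 29.2, "dz": 0, "ax": 0, "ay": 0, "az": 0},
  {"dx": -290.4, "dy": 29.2, "dz": 0, "ax": 0, "ay": 0, "az": 0},
  {"dx": -290.4, "dy": 29.2, "dz": 0, "ax": 0, "ay": 0, "az": 0},
  {"dx": -290.4, "dy": 29.2, "dz": 0, "ax": 0, "ay": 0, "az": 0},
])

```text
t: 23.0
tcp_pos: [0.5236, -0.0124, 0.1348]
eef_rot: [-2.242, -2.2, 0.001]
ft_force: [0.2, -0.0, -3.8]
width: 0.0382
```

```bash
python3 - <<'E'
from h import *
st=manip.get_state();im=cams.get_image("wrist");g=cv2.GaussianBlur(im["img"],(3,3),0).astype(int).sum(2)//3
print(st["tcp_pos"],st["eef_rot"],st["width"],go(st,.5233,-.0131,.1,88.9))
print(g[138:160,254]);print(g[228,340:366],g[228,145:165])
# second check of the base: side camera, post top
im=cams.get_image("top");print(proj(im,(.5233,-.0131,.09)))
E
```

```text
[ 0.52356284 -0.0124043   0.13483258] [-2.24181119e+00 -2.20006313e+00  8.01708765e-04] 0.03821737300001632 (array([-0.7, -0.2, 34.8]), 'yaw', np.float64(88.9), 'az', np.float64(0.0))
[143 144 145 145 145 144 136 118 110 127 150 159 158 156 156 156 156 156
 156 157 157 157]
[175 174 173 172 170 169 168 168 170 171 172 174 176 168 145 127 123 125
 124 123 122 123 124 125 125 124] [125 125 123 122 120 119 119 120 121 122 124 127 129 129 128 127 126 126
 126 125]
[273.18443827 210.98202459]
```

Request:
move_arm([
  {"dx": -0.6, "dy": -0.2, "dz": 10, "ax": 0, "ay": 0, "az": 0},
  {"dx": -0.6, "dy": -0.2, "dz": 22, "ax": 0, "ay": 0, "az": 0},
  {"dx": -0.6, "dy": -0.2, "dz": 34, "ax": 0, "ay": 0, "az": 0},
  {"dx": -0.6, "dy": -0.2, "dz": 42, "ax": 0, "ay": 0, "az": 0},
  {"dx": -0.6, "dy": -0.2, "dz": 46, "ax": 0, "ay": 0, "az": 0},
  {"dx": -0.6, "dy": -0.2, "dz": 46, "ax": 0, "ay": 0, "az": 0},
  {"dx": -0.6, "dy": -0.2, "dz": 46, "ax": 0, "ay": 0, "az": 0},
])

```text
t: 23.68
tcp_pos: [0.5238, -0.0136, 0.0894]
eef_rot: [2.242, 2.2, -0.0]
ft_force: [1.1, -0.7, -1.6]
width: 0.038
```

Request:
move_arm([
  {"dx": 0.3, "dy": -0.4, "dz": 4, "ax": 0, "ay": 0, "az": 0},
  {"dx": 0.3, "dy": -0.4, "dz": 8, "ax": 0, "ay": 0, "az": 0},
  {"dx": 0.3, "dy": -0.4, "dz": 12, "ax": 0, "ay": 0, "az": 0},
  {"dx": 0.3, "dy": -0.4, "dz": 16, "ax": 0, "ay": 0, "az": 0},
  {"dx": 0.3, "dy": -0.4, "dz": 20, "ax": 0, "ay": 0, "az": 0},
  {"dx": 0.3, "dy": -0.4, "dz": 20, "ax": 0, "ay": 0, "az": 0},
  {"dx": 0.3, "dy": -0.4, "dz": 20, "ax": 0, "ay": 0, "az": 0},
])

```text
t: 24.27
tcp_pos: [0.523, -0.0134, 0.069]
eef_rot: [-2.243, -2.2, 0.001]
ft_force: [0.3, -0.8, -3.3]
width: 0.0381
```

No contact forces with the underside about 13 mm below the post top, so the post is inside the bore. Continuing.

Request:
move_arm([
  {"dx": 0, "dy": 0, "dz": 4, "ax": 0, "ay": 0, "az": 0},
  {"dx": 0, "dy": 0, "dz": 8, "ax": 0, "ay": 0, "az": 0},
  {"dx": 0, "dy": 0, "dz": 11, "ax": 0, "ay": 0, "az": 0},
  {"dx": 0, "dy": 0, "dz": 13, "ax": 0, "ay": 0, "az": 0},
  {"dx": 0, "dy": 0, "dz": 14, "ax": 0, "ay": 0, "az": 0},
  {"dx": 0, "dy": 0, "dz": 14, "ax": 0, "ay": 0, "az": 0},
  {"dx": 0, "dy": 0, "dz": 14, "ax": 0, "ay": 0, "az": 0},
])

```text
t: 24.85
tcp_pos: [0.5233, -0.0134, 0.0553]
eef_rot: [2.243, 2.2, -0.0]
ft_force: [0.3, -0.5, -2.3]
width: 0.0376
```

Request:
move_arm([
  {"dx": 0, "dy": 0, "dz": 1, "ax": 0, "ay": 0, "az": 0},
  {"dx": 0, "dy": 0, "dz": 1.5, "ax": 0, "ay": 0, "az": 0},
  {"dx": 0, "dy": 0, "dz": 2, "ax": 0, "ay": 0, "az": 0},
  {"dx": 0, "dy": 0, "dz": 2.5, "ax": 0, "ay": 0, "az": 0},
  {"dx": 0, "dy": 0, "dz": 2.5, "ax": 0, "ay": 0, "az": 0},
  {"dx": 0, "dy": 0, "dz": 2.5, "ax": 0, "ay": 0, "az": 0},
])

```text
t: 25.35
tcp_pos: [0.5234, -0.0134, 0.053]
eef_rot: [2.243, 2.2, 0.001]
ft_force: [0.4, 0.2, 0.0]
width: 0.0381
```

Request:
move_arm([
  {"dx": 0, "dy": 0, "dz": 0.5, "ax": 0, "ay": 0, "az": 0},
  {"dx": 0, "dy": 0, "dz": 1, "ax": 0, "ay": 0, "az": 0},
  {"dx": 0, "dy": 0, "dz": 1, "ax": 0, "ay": 0, "az": 0},
  {"dx": 0, "dy": 0, "dz": 1, "ax": 0, "ay": 0, "az": 0},
])

```text
t: 25.68
tcp_pos: [0.5242, -0.0134, 0.0527]
eef_rot: [2.241, 2.199, 0.002]
ft_force: [0.4, -0.4, 4.8]
width: 0.0381
```

The plate is in contact at an underside of about 31 mm, as expected. I'll release and retreat upward.

Request:
move_arm([
  {"dx": 0, "dy": 0, "dz": 0, "ax": 0, "ay": 0, "az": 0},
  {"dx": 0, "dy": 0, "dz": 0, "ax": 0, "ay": 0, "az": 0},
  {"dx": 0, "dy": 0, "dz": 0, "ax": 0, "ay": 0, "az": 0},
  {"dx": 0, "dy": 0, "dz": 0, "ax": 0, "ay": 0, "az": 0},
  {"dx": 0, "dy": 0, "dz": 0, "ax": 0, "ay": 0, "az": 0},
  {"dx": 0, "dy": 0, "dz": -6, "ax": 0, "ay": 0, "az": 0},
  {"dx": 0, "dy": 0, "dz": -20, "ax": 0, "ay": 0, "az": 0},
  {"dx": 0, "dy": 0, "dz": -50, "ax": 0, "ay": 0, "az": 0},
  {"dx": 0, "dy": 0, "dz": -85, "ax": 0, "ay": 0, "az": 0},
  {"dx": 0, "dy": 0, "dz": -120, "ax": 0, "ay": 0, "az": 0},
  {"dx": 0, "dy": 0, "dz": -120, "ax": 0, "ay": 0, "az": 0},
  {"dx": 0, "dy": 0, "dz": -120, "ax": 0, "ay": 0, "az": 0},
], gripper=0.6)

```text
t: 26.68
tcp_pos: [0.5246, -0.0131, 0.1746]
eef_rot: [2.241, 2.198, 0.008]
ft_force: [0.2, -0.6, -0.6]
width: 0.0679
```

```bash
python3 - <<'E'
from h import *
st=manip.get_state();im=cams.get_image("wrist");a=im["img"];print(st["t"],st["tcp_pos"],st["ft_force"])
p=proj(im,(.5233,-.0131,.037),st)
hs=cv2.cvtColor(a,cv2.COLOR_RGB2GRAY).astype(float);hs=cv2.GaussianBlur(hs,(3,3),0)
# rim: walk out along radii on the expected disc-top plane, strongest edge between 50 and 62 mm
P=[]
for th in np.radians(np.arange(0,360,6)):
    r=np.arange(.050,.062,.0004);uv=np.array([proj(im,(.5233+q*np.cos(th),-.0131+q*np.sin(th),.037),st) for q in r],np.float32)
    if uv[:,1].max()>235 : continue
    v=cv2.remap(hs.astype(np.float32),uv[:,:1],uv[:,1:],1)[:,0];d=abs(np.gradient(v));i=d.argmax()
    if d[i]>1.5:P.append((.5233+r[i]*np.cos(th),-.0131+r[i]*np.sin(th),th,d[i]))
P=np.array(P);s=np.linalg.lstsq(np.c_[2*P[:,:2],np.ones(len(P))],(P[:,:2]**2).sum(1),rcond=None)[0]
R=np.sqrt(s[2]+s[0]**2+s[1]**2);print(len(P),"centre",s[:2],"R",R,"resid mm",(1000*(np.hypot(*(P[:,:2]-s[:2]).T)-R)).round(1))
np.save("fin.npy",a)
E
```

```text
26.6833 [ 0.52460765 -0.0130719   0.17457789] [ 0.23109753 -0.55315987 -0.60336152]
51 centre [ 0.52384031 -0.01345305] R 0.055941771796910275 resid mm [-1.  -1.4 -0.1  2.   4.4 -1.1 -1.  -1.  -0.9 -1.2 -0.8 -0.7 -0.7 -0.6
 -0.6 -0.6 -0.5 -0.5 -0.5 -0.1  4.3  4.3 -0.1 -0.5  0.2  0.2 -0.2 -0.3
 -0.3  0.  -0.  -0.1 -0.2 -0.2 -0.3 -0.4 -0.4 -0.5 -0.6 -0.2 -1.1 -1.1
 -0.8 -0.8 -1.3  1.5  1.9  2.6  4.2 -1.8 -1.8]
```

The rim fit gives a centre within 0.7 mm of the post and R of 55.9 mm, with a few shadow outliers. I'll do one settled, outlier-free refit, then hand in.

Request:
move_arm([
  {"dx": 0, "dy": 0, "dz": -20, "ax": 0, "ay": 0, "az": 0},
  {"dx": 0, "dy": 0, "dz": -20, "ax": 0, "ay": 0, "az": 0},
  {"dx": 0, "dy": 0, "dz": -20, "ax": 0, "ay": 0, "az": 0},
  {"dx": 0, "dy": 0, "dz": -20, "ax": 0, "ay": 0, "az": 0},
  {"dx": 0, "dy": 0, "dz": -20, "ax": 0, "ay": 0, "az": 0},
  {"dx": 0, "dy": 0, "dz": -20, "ax": 0, "ay": 0, "az": 0},
])

```text
t: 27.23
tcp_pos: [0.5227, -0.0134, 0.1908]
eef_rot: [-2.242, -2.199, 0.002]
ft_force: [-0.2, 0.0, -0.1]
width: 0.0684
```

```bash
python3 - <<'E'
from h import *
from scipy.optimize import least_squares
st=manip.get_state();im=cams.get_image("wrist");g=cv2.GaussianBlur(cv2.cvtColor(im["img"],cv2.COLOR_RGB2GRAY),(3,3),0).astype(np.float32)
P=[]
for th in np.radians(np.arange(0,360,6)):
    r=np.arange(.050,.062,.0004);uv=np.array([proj(im,(.5233+q*np.cos(th),-.0131+q*np.sin(th),.037),st) for q in r],np.float32)
    if uv[:,1].max()<240:
        d=abs(np.gradient(cv2.remap(g,uv[:,:1],uv[:,1:],1)[:,0]));P.append((.5233+r[d.argmax()]*np.cos(th),-.0131+r[d.argmax()]*np.sin(th)))
P=np.array(P);f=least_squares(lambda s:(np.hypot(*(P-s[:2]).T)-s[2])*1000,[.5233,-.0131,.056],loss="cauchy",f_scale=.4,x_scale=1e-3)
e=1000*(np.hypot(*(P-f.x[:2]).T)-f.x[2]);print(len(P),f.x.round(4),"inliers",(abs(e)<.8).sum())
t=cams.get_image("top");print("small ball px brightness",[int(t["img"][y,x].max()) for x,y in((369,203),(388,204),(369,222),(388,223))])
E
```

```text
60 [ 0.5235 -0.0135  0.0552] inliers 48
small ball px brightness [158, 33, 34, 30]
```

```bash
python3 -c "
from workcell import manip
print(manip.finish_job())"
```

```text
the job is handed in; nothing more can be done
None
```

I placed the three 22 mm balls in the three pockets, lowered the plate over the post in the fingers until it rested on them, and handed the job in at about 27 s. The interface reports no verdict.

**Checks that agreed:**
- **Balls:** before the plate went on, all three sat within about 1 px of their predicted seats.
- **Plate height:** it touched down with the fingers at the height that puts its underside at about 31 mm. Contact force was about 5 N.
- **Plate centring:** after release, the rim fit put its centre within 0.5 mm of the post axis as measured.
- **Small ball:** still in its recess, and the other three recesses are empty.

**Checks that disagreed or were not made:**
- **Rim radius:** the last fit gave 55.2 mm instead of 56 mm, with 48 of 60 points fitting. I put this down to edge bias. Read as height, it would put the plate about 4 mm low, and the balls rule that out.
- **Gripper width:** it read 18 mm on the 22 mm balls, and 38 mm on the 40 mm boss. I took this as pad give, since every grip held.
- **Tilt and bystanders:** I did not measure plate tilt separately. I also did not re-measure the pump, mallet, hub or sprocket at the end, but no move went near them.

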